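# Turn the bin marker of the refilled parts tray

### The arm

A 6-joint arm with a two-finger parallel gripper is mounted at the origin on a cart in front of the work surface, level with it; the furniture and walls round the work are solid. World frame = base frame: x ahead of the robot, y to its left, z up, the work surface at z = 0. Lengths are in mm, angles in rad, forces in N, time in s.
With the tool pointing down it reaches from about 350 to 975 mm from the base axis. Payload 7.1 kg.
Tool frame: the origin (TCP) lies between the finger pads; the fingertips stand 14 mm ahead of it and the grasp point (between the pads) lies 5 mm behind it; z points along the fingers, y is the direction in which the jaws open and shut (so a half turn about z gives the same grasp; the last joint's range is limited). The gripper opens to 88 mm and grips with 3 to 60 N. Pads are 20 mm wide; open, the fingers measure 115 mm over their backs; the gripper's body (75 mm by 178 mm) begins 61 mm behind the grasp point.
Start: joints at [1.143, 0.423, 1.63, -0, 1.089, -0.019], TCP at [248.41, 573.496, 236.675] pointing down, gripper open.
Joint ranges: [-3, 3], [-0.9, 2.11], [0.09, 2.58], [-1.31, 4.45], [0.11, 2.69], [-2.54, 2.54]. Speed limits (rad/s): [2.39, 2.39, 3.01, 3.14, 3.14, 3.14].

### API

Orientations are given as a rotation vector (axis times angle).
In Python, from workcell import get_obs, get_image, calibration, close_job, regions_of, place_of gives the robot as it stands.
- The arm moves only by the tool move_arm, never from a script. Its argument "deltas" is a list of rows, each a list of 5 numbers: the closure in counts, from 0 (fully open) to 255 (shut), then the shift along the tool's x, y, z in m, then the turn about the tool's z in rad. In form: [[grip, x, y, z, roll], ...]. A call has 1 to 5 rows; each row is the pose to reach, as a shift and turn from the pose commanded when the call began, along the tool's axes at that moment; what a row does not reach only later rows make up. A row lasts 1/12 s, in which the tool goes at most 41.7 mm and 7.16 degrees, less where a joint would pass 70% of its speed; a pose out of reach is approached as far as the arm can. A call with a gripper value outside its range is refused whole. The fingers move at their own pace and stop on an object; the grip force is fixed at half the most. Time passes only in rows, so rows that repeat a pose let the fingers close. It gives the time, the measured TCP pose, the force and the opening at its end, in the units of the state.
- get_obs(): the state, without advancing time (a new reading comes with each control period).
- get_image(name): name is "side" or "top"; returns the picture (400x640x3 uint8, blue, green, red); there is no depth.
- calibration(name): a dict with "intrinsics" (3x3 intrinsics, pixels), "distortion" ([k1, k2, p1, p2, k3] as OpenCV has them; the pictures are not rectified), "world_to_cam" (4x4, takes a point from world to camera coordinates). Camera axes: x right, y down, z forward; pixel columns grow to the right and rows downward; lengths in mm; the calibration is good to about 2 mm. A picture is of the moment at which its call begins. calibration takes no time and is no camera call.
- close_job(): hands the job in, once; it reports no verdict.
Trained networks look in the newest picture that a camera, given by its name, has taken for a name from the list of things; names that differ only in an ending like _2 or _b are one class to them, and where a whole thing is asked for, a point or a joint stands for the part that bears it (a point fixed in the world has none). Each returns a list of dicts, best first, with "conf" (0 to 1); they miss things now and then, are a little off and sometimes report something else, mostly with a low value. They report only what shows in the picture. A call takes as long as a camera call.
- regions_of(camera, name): "region" (400x640 bool, what is visible of it).
- place_of(camera, name): "location" ([x, y, z] in mm, in world coordinates, good to about 4 mm: a listed point, or the origin of a listed thing).
The state is a dict: "t": time; "qpos": joint angles; "qvel": joint speeds; "joint_torque": joint torques, N m; "ee_pos": TCP position; "orientation": TCP orientation; "ft_force": force on the tool from outside, world axes, zero at the start; "moment": the same for the moment, N m; "width": finger opening in mm.
Only numpy, scipy, OpenCV 4.12 (cv2) and the standard library are available. Lean on these libraries where they do the work, as an engineer would, in place of code of your own. Each camera call takes 0.05 s, during which the arm holds its last target.

### The job

The white parts tray has been refilled: turn over the flip marker that stands just in front of it. With the fingertips, push its paddle up by the free edge and over the pivot, from left to right, then press it fully down on the right, so that it lies level with its ring face up. Only touch and push it, lightly and without flinging it; do not grip or lift anything, and leave the other marker (the one in front of the drill bit case) and all the things on the bench as they are.

Things in the scene. Friction and masses are not known exactly. Their poses are not given: they have to be found in the camera images.
- tray_marker: The flip marker, fixed to the bench just in front (robot's side) of the white parts tray (gap 10 to 30 mm): wooden base 120 x 70 x 14 mm, two uprights 12 x 44 mm, 114 mm tall, at x = +-49 mm, a paddle between them on a level pivot. Origin: centre of the base's underside, below the pivot; x along the pivot, away from the robot (turned up to 0.3 rad); y to the left, square to the pivot; z up
- tray_paddle (a joint): angle of the parts tray marker's paddle, rad: 0 = lying level on the left (+y of the marker), face with two bars up; 1.57 = upright; 3.14 = level on the right (-y), ring face up, at its stop. Starts at 0 to 0.3. Stiff hinge (about 0.065 N m, 0.8 N at the free edge): it stays where it is left and does not fall over by itself
- tray_paddle_edge (a point): middle of the round bead (12 mm across) along the free edge of the paddle to be turned, 85 mm from the pivot; moves with it. The paddle is 76 mm wide (along the pivot), 10 mm thick, and reaches 91 mm from the pivot. Under its outer 55 mm there is only the bench, so fingers that lean can go under the edge; lying level, its underside is 95 mm up
- tray_paddle_pivot (a point): middle of the level pivot of the paddle to be turned, 100 mm above the bench; fixed
- case_marker: The other flip marker, fixed to the bench just in front (robot's side) of the drill bit case (gap 10 to 30 mm): wooden base 120 x 70 x 14 mm, two uprights 12 x 44 mm, 114 mm tall, at x = +-49 mm, a paddle between them on a level pivot. Origin: centre of the base's underside, below the pivot; x along the pivot, away from the robot (turned up to 0.3 rad); y to the left, square to the pivot; z up
- case_paddle (a joint): angle of the other marker's paddle, rad: 0 = lying level on the left (+y of the marker), face with two bars up; 1.57 = upright; 3.14 = level on the right (-y), ring face up, at its stop. Starts at 0 to 0.3. Stiff hinge (about 0.065 N m, 0.8 N at the free edge): it stays where it is left and does not fall over by itself
- case_paddle_edge (a point): middle of the free-edge bead of the other marker's paddle
- parts_tray: open white plastic tray with dowels and screws in it, 120 x 200 x 43 mm, loose; origin centre of its underside, long side along its own y
- bit_case: closed drill bit case, 109 x 170 x 41 mm, loose; origin centre of its underside, long side along its own y
- tape_measure: pocket tape measure, 66 x 84 x 44 mm, loose; origin centre of its underside
- pine_block: wooden offcut, 60 x 100 x 28 mm, loose; origin centre of its underside

How it is judged:
By the outcome, as a careful person would: the job done as asked, in the order asked, and still so for the second after the job is handed in, with the robot touching nothing.
It also fails if it takes over 51 s, if anything falls off the work surface, if the arm or the gripper's body presses on something with over 40 N, if the wrist force passes 120 N, or if a joint passes its speed limit or range.

## Working session

There is one attempt and no reset: what is moved stays moved. The work goes in short steps, Python scripts to look and compute and a tool call to move; the robot and the scene stay as the last step left them, time stands still between calls to the robot, and variables do not carry over. Pictures are saved under pics/ and viewed, and the job is handed in when it is done.

Besides the shell and the picture viewer there is one more tool, called after ">>>" in YAML: its name, and indented under it one key for each argument. move_arm: Moves the arm, as the interface text tells. Its arguments: {"type":"object","properties":{"deltas":{"type":"array","items":{"type":"array","items":{"type":"number"}}}},"required":["deltas"]}

```bash
mkdir -p pics; ls
python3 - <<'E'
from workcell import *
import cv2,numpy as np
o=get_obs();print({k:np.round(v,3).tolist() for k,v in o.items()})
for c in("side","top"):
    cv2.imwrite(f"pics/{c}0.png",get_image(c))
    for n in("tray_marker","case_marker","tray_paddle_edge","case_paddle_edge","tray_paddle_pivot","parts_tray","bit_case","tape_measure","pine_block"):
        try:print(c,n,[(np.round(d["location"]).tolist(),round(d["conf"],2)) for d in place_of(c,n)])
        except Exception as e:print(c,n,e)
E
```

```text
pics
{'t': 0.0, 'qpos': [1.143, 0.424, 1.631, -0.0, 1.089, -0.019], 'qvel': [-0.001, -0.0, 0.0, -0.0, -0.001, -0.0], 'joint_torque': [0.002, -54.462, -27.367, 0.065, 0.023, -0.0], 'ee_pos': [248.188, 573.015, 235.908], 'orientation': [-0.638, -3.076, 0.002], 'ft_force': [-0.198, -0.601, -0.088], 'moment': [-0.023, -0.003, -0.013], 'width': 87.957}
side tray_marker [([504.0, 173.0, 6.0], 0.77), ([502.0, 175.0, 95.0], 0.17)]
side case_marker [([539.0, -172.0, 1.0], 0.63)]
side tray_paddle_edge [([487.0, 255.0, 105.0], 0.72), ([679.0, -186.0, -0.0], 0.64)]
side case_paddle_edge [([539.0, -87.0, 114.0], 0.62)]
side tray_paddle_pivot [([502.0, 177.0, 99.0], 0.77)]
side parts_tray [([643.0, 203.0, -1.0], 0.61)]
side bit_case []
side tape_measure [([527.0, 461.0, -2.0], 0.76)]
side pine_block [([386.0, -321.0, 3.0], 0.63)]
top tray_marker [([500.0, 176.0, 0.0], 0.63)]
top case_marker [([541.0, -174.0, 3.0], 0.74)]
top tray_paddle_edge [([480.0, 256.0, 110.0], 0.73)]
top case_paddle_edge [([542.0, -88.0, 114.0], 0.82)]
top tray_paddle_pivot [([503.0, 176.0, 101.0], 0.66)]
top parts_tray [([645.0, 205.0, 0.0], 0.66)]
top bit_case [([678.0, -187.0, 5.0], 0.8)]
top tape_measure []
top pine_block [([380.0, -314.0, 0.0], 0.64)]
```

View pics/side0.png

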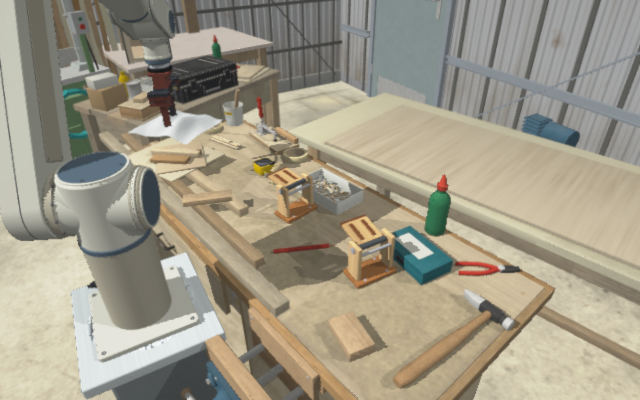

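View pics/top0.png

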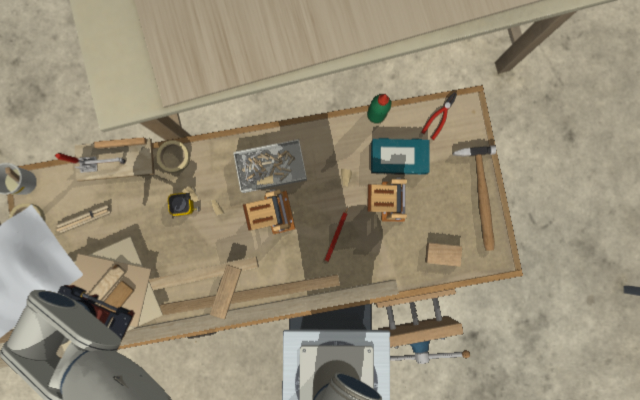

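The tray marker is at about (502,176), at px (268,212) in the top view. Its paddle lies left, nearly level. I'll check the fit by overlaying the model.

```bash
cat > h.py <<'E'
from workcell import *
import cv2,numpy as np
def proj(c,P):
    k=calibration(c);W=np.array(k["world_to_cam"]);r=cv2.Rodrigues(W[:3,:3])[0]
    return cv2.projectPoints(np.array(P,float).reshape(-1,1,3),r,W[:3,3],np.array(k["intrinsics"]),np.array(k["distortion"]))[0][:,0]
def model(px,py,yaw,th):
    ex=np.array([np.cos(yaw),np.sin(yaw),0]);ey=np.array([-ex[1],ex[0],0]);ez=np.array([0,0,1.]);p=np.array([px,py,0])
    f=lambda x,y,z:p+ex*x+ey*y+ez*z
    L=[]
    L.append([f(x,y,14) for x,y in((-60,-35),(60,-35),(60,35),(-60,35))])
    for s in(-49,49):L.append([f(s+a,b,114) for a,b in((-6,-22),(6,-22),(6,22),(-6,22))])
    c,s=np.cos(th),np.sin(th)
    for n in (5,-5):
        L.append([f(x,r*c-n*s,100+r*s+n*c) for x,r in((-38,0),(38,0),(38,91),(-38,91))])
    return L
def overlay(c,m,out,scale=5,half=60,img=None):
    img=get_image(c) if img is None else img
    ctr=proj(c,np.mean([q for l in m for q in l],0))[0]
    x0,y0=int(ctr[0]-half),int(ctr[1]-half)
    x0=max(x0,0);y0=max(y0,0)
    cr=cv2.resize(img[y0:y0+2*half,x0:x0+2*half],None,fx=scale,fy=scale,interpolation=cv2.INTER_CUBIC)
    a=cr.copy()
    for l in m:
        q=((proj(c,l)-[x0,y0]+.5)*scale).astype(np.int32)
        cv2.polylines(a,[q],True,(255,0,255),1)
    cv2.imwrite(out,a)
E
python3 - <<'E'
from h import *
m=model(502.5,176,.235,.1)
overlay("top",m,"pics/ot1.png",8,36,cv2.imread("pics/top0.png"));overlay("side",m,"pics/os1.png",8,36,cv2.imread("pics/side0.png"))
a=cv2.imread("pics/ot1.png");b=cv2.imread("pics/os1.png")
cv2.imwrite("pics/o1.png",cv2.resize(np.hstack([a,b]),(800,400)))
E
```

```text
(no output)
```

View pics/o1.png

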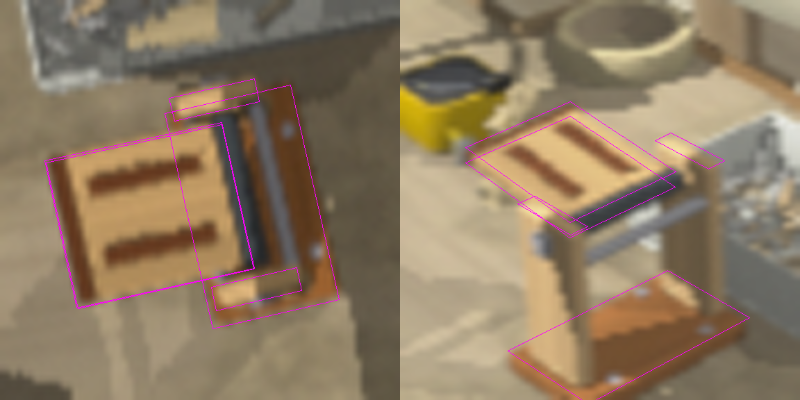

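>>> move_arm:
  deltas:
    - [255, -0.026, -0.014, 0, 0.1]
    - [255, -0.052, -0.027, 0, 0.2]
    - [255, -0.079, -0.041, 0, 0.3]
    - [255, -0.105, -0.054, 0, 0.4]
    - [255, -0.131, -0.068, 0, 0.5]

```text
t: 1.42
ee_pos: [342.3, 458.1, 236.8]
orientation: [1.385, 2.82, 0.0]
ft_force: [0.7, 1.2, 0.1]
width: 58.2
```

```bash
cat >> h.py <<'E'
from scipy.spatial.transform import Rotation as Ro
PX,PY,YAW=502.5,176,.235
EX=np.array([np.cos(YAW),np.sin(YAW),0]);EY=np.array([-EX[1],EX[0],0]);EZ=np.array([0,0,1.])
def st():
    o=get_obs();R=Ro.from_rotvec(o["orientation"]).as_matrix();p=np.array(o["ee_pos"])
    d=p-[PX,PY,0];f=np.array(o["ft_force"])
    print("t",round(o["t"],2),"mk",np.round([d@EX,d@EY,p[2]],1),"F mk",np.round([f@EX,f@EY,f[2]],1),"w",round(o["width"],1),"yawerr",round(float(np.arctan2(R[:,1]@EY,R[:,1]@EX)),3))
    return o,R,p
def to(x,y,z):
    o,R,p=st();t=np.array([PX,PY,0])+EX*x+EY*y+EZ*z
    print("tool delta mm",np.round(R.T@(t-p),1))
E
python3 -c "
from h import *
to(0,126,236)"
```

```text
t 1.42 mk [-90.1 311.6 236.8] F mk [1.  1.  0.1] w 58.2 yawerr 0.422
tool delta mm [-206.3    6.1    0.8]
```

>>> move_arm:
  deltas:
    - [255, -0.035, 0.001, 0, 0.1]
    - [255, -0.075, 0.002, 0, 0.2]
    - [255, -0.115, 0.003, 0, 0.3]
    - [255, -0.155, 0.004, 0, 0.4]
    - [255, -0.19, 0.005, 0, 0.42]

```text
t: 1.83
ee_pos: [463.6, 310.3, 236.9]
orientation: [1.944, 2.468, 0.001]
ft_force: [0.4, 0.4, -0.1]
width: 24.2
```

```bash
python3 -c "
from h import *
to(0,126,104)"
```

```text
t 1.83 mk [ -6.6 139.7 236.9] F mk [ 0.5  0.3 -0.1] w 24.2 yawerr 0.002
tool delta mm [-13.7   6.5 132.9]
```

>>> move_arm:
  deltas:
    - [255, -0.004, 0.006, 0.03, 0]
    - [255, -0.008, 0.006, 0.06, 0]
    - [255, -0.008, 0.006, 0.09, 0]
    - [255, -0.008, 0.006, 0.12, 0]
    - [255, -0.008, 0.006, 0.132, 0]

```text
t: 2.25
ee_pos: [468.4, 304.5, 101.3]
orientation: [-1.937, -2.471, 0.007]
ft_force: [-0.8, 0.0, 0.1]
width: 0.2
```

>>> move_arm:
  deltas:
    - [255, 0, 0, 0, 0]
    - [255, 0, 0, 0, 0]

```text
t: 2.42
ee_pos: [470.1, 306.1, 104.9]
orientation: [-1.937, -2.473, 0.001]
ft_force: [1.1, 0.3, 1.0]
width: 0.3
```

Run:
```python
from h import *
st()
m=model(502.5,176,.235,.12)
for c in("top","side"):
    overlay(c,m,f"pics/{c}2.png",8,40)
a=cv2.imread("pics/top2.png");b=cv2.imread("pics/side2.png")
cv2.imwrite("pics/o2.png",cv2.resize(np.hstack([a,b]),(800,400)))
```

```text
t 2.42 mk [ -1.2 134.  104.9] F mk [1.1 0.  1. ] w 0.3 yawerr 0.007
```

View pics/o2.png

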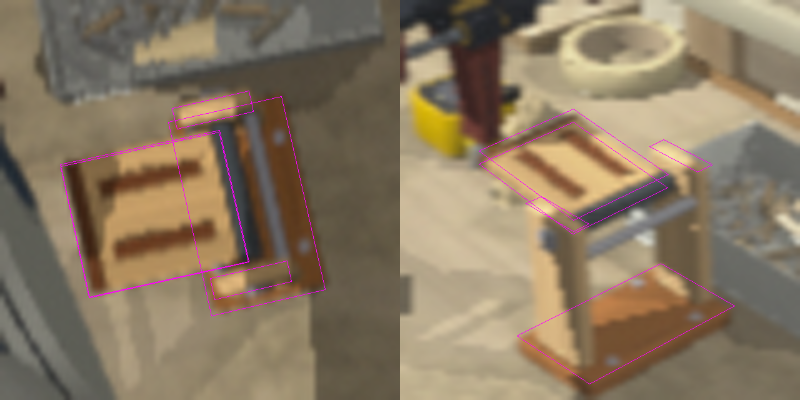

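>>> move_arm:
  deltas:
    - [255, -0.007, 0, 0, 0]
    - [255, -0.014, 0, 0, 0]
    - [255, -0.021, 0, 0, 0]
    - [255, -0.025, 0, 0, 0]
    - [255, -0.027, 0, 0, 0]

```text
t: 2.93
ee_pos: [476.9, 278.8, 105.1]
orientation: [1.938, 2.472, 0.001]
ft_force: [-0.3, -0.8, 0.5]
width: 0.2
```

>>> move_arm:
  deltas:
    - [255, -0.001, 0, 0, 0]
    - [255, -0.002, 0, 0, 0]
    - [255, -0.003, 0, 0, 0]

```text
t: 3.18
ee_pos: [477.3, 276.7, 104.7]
orientation: [-1.937, -2.473, -0.0]
ft_force: [0.9, -0.3, 0.0]
width: 0.6
```

```bash
python3 -c "
from h import *
st()"
```

```text
t 3.18 mk [ -1.  103.8 104.7] F mk [ 0.8 -0.5  0. ] w 0.6 yawerr 0.007
```

>>> move_arm:
  deltas:
    - [255, -0.001, 0, 0, 0]
    - [255, -0.002, 0, 0, 0]
    - [255, -0.003, 0, 0, 0]

```text
t: 3.43
ee_pos: [477.9, 273.9, 104.6]
orientation: [-1.937, -2.474, 0.0]
ft_force: [-0.4, -0.4, -0.1]
width: 0.3
```

```bash
python3 -c "
from h import *
st()"
```

```text
t 3.43 mk [ -1.1 100.9 104.6] F mk [-0.5 -0.3 -0.1] w 0.3 yawerr 0.007
```

>>> move_arm:
  deltas:
    - [255, -0.001, 0, 0, 0]
    - [255, -0.002, 0, 0, 0]
    - [255, -0.002, 0, 0, 0]

```text
t: 3.68
ee_pos: [478.2, 272.9, 104.8]
orientation: [-1.937, -2.472, -0.002]
ft_force: [-2.5, 5.3, -0.8]
width: 0.6
```

```bash
python3 -c "
from h import *
st()"
```

```text
t 3.68 mk [ -1.   99.9 104.8] F mk [-1.2  5.7 -0.8] w 0.6 yawerr 0.006
```

>>> move_arm:
  deltas:
    - [255, -0.0003, 0, -0.003, 0]
    - [255, -0.0008, 0, -0.006, 0]
    - [255, -0.0014, 0, -0.009, 0]
    - [255, -0.0021, 0, -0.012, 0]
    - [255, -0.0029, 0, -0.015, 0]

```text
t: 4.1
ee_pos: [478.9, 270.2, 120.0]
orientation: [-1.937, -2.472, -0.002]
ft_force: [-2.8, 6.0, 0.5]
width: 0.5
```

Run:
```python
from h import *
st()
for th in(.12,.3):
  m=model(502.5,176,.235,th)
  overlay("side",m,f"pics/s3_{th}.png",8,40)
a=cv2.imread("pics/s3_0.12.png");b=cv2.imread("pics/s3_0.3.png")
cv2.imwrite("pics/o3.png",cv2.resize(np.hstack([a,b]),(800,400)))
```

```text
t 4.1 mk [ -1.   97.1 120. ] F mk [-1.3  6.5  0.5] w 0.5 yawerr 0.007
```

View pics/o3.png

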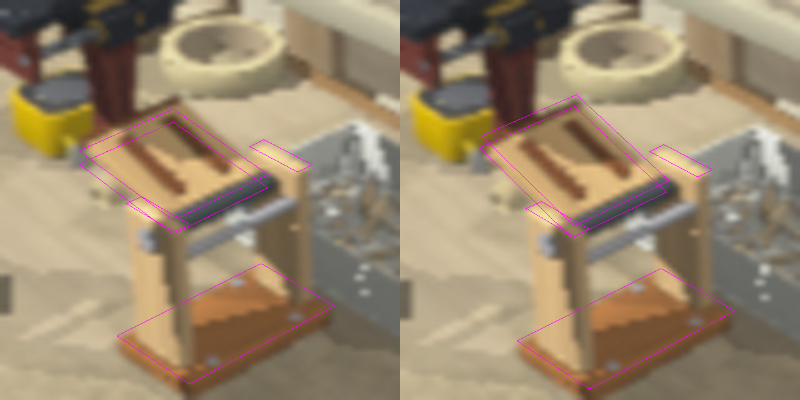

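```bash
cat >> h.py <<'E'
def path(th):
    c,s=np.cos(th),np.sin(th)
    if th<=np.pi/2: return np.array([85*c+15.7-1, 114+85*s-(19-9*(th-.3)/1.27)])
    return np.array([75*c+5*s+9.7-1*s, 114+75*s-5*c+1*c])
E
python3 - <<'E'
from h import *
for k in range(0,12):
    t0=.3+.25*k
    b=path(t0)
    print(round(t0,2),np.round(b,1),[ (np.round((path(min(t0+.05*i,3.14))-b)*[1,-1],1)).tolist() for i in range(1,6)])
E
```

```text
0.3 [ 95.9 120.1] [[-1.4, -4.4], [-2.9, -8.7], [-4.7, -12.9], [-6.6, -17.0], [-8.7, -21.1]]
0.55 [ 87.2 141.2] [[-2.3, -3.9], [-4.8, -7.7], [-7.5, -11.4], [-10.3, -14.9], [-13.2, -18.3]]
0.8 [ 73.9 159.5] [[-3.1, -3.2], [-6.4, -6.3], [-9.8, -9.2], [-13.3, -12.0], [-16.9, -14.5]]
1.05 [ 57. 174.] [[-3.7, -2.4], [-7.6, -4.6], [-11.5, -6.6], [-15.5, -8.4], [-19.6, -9.9]]
1.3 [ 37.4 184. ] [[-4.1, -1.4], [-8.3, -2.6], [-12.5, -3.5], [-16.7, -4.3], [-21.0, -4.9]]
1.55 [ 16.5 188.8] [[-5.0, -0.2], [-8.7, -0.2], [-12.5, -0.1], [-16.2, 0.3], [-19.9, 0.9]]
1.8 [ -3.4 187.9] [[-3.7, 0.7], [-7.3, 1.7], [-10.9, 2.8], [-14.4, 4.1], [-17.9, 5.6]]
2.05 [-21.3 182.4] [[-3.4, 1.6], [-6.7, 3.4], [-9.9, 5.4], [-13.0, 7.5], [-16.0, 9.8]]
2.3 [-37.3 172.6] [[-2.9, 2.4], [-5.6, 5.0], [-8.2, 7.7], [-10.7, 10.5], [-13.0, 13.4]]
2.55 [-50.3 159.1] [[-2.2, 3.1], [-4.2, 6.2], [-6.1, 9.5], [-7.8, 12.8], [-9.3, 16.3]]
2.8 [-59.6 142.9] [[-1.4, 3.5], [-2.5, 7.1], [-3.5, 10.7], [-4.4, 14.3], [-5.0, 18.0]]
3.05 [-64.6 124.8] [[-0.4, 3.7], [-0.7, 6.7], [-0.7, 6.7], [-0.7, 6.7], [-0.7, 6.7]]
```

>>> move_arm:
  deltas:
    - [255, -0.0014, 0, -0.0044, 0]
    - [255, -0.0029, 0, -0.0087, 0]
    - [255, -0.0047, 0, -0.0129, 0]
    - [255, -0.0066, 0, -0.017, 0]
    - [255, -0.0087, 0, -0.0211, 0]

```text
t: 4.62
ee_pos: [481.0, 261.9, 141.3]
orientation: [-1.937, -2.472, -0.002]
ft_force: [-2.8, 6.2, 2.2]
width: -0.0
```

```bash
python3 -c "
from h import *
st()"
```

```text
t 4.62 mk [ -0.9  88.5 141.3] F mk [-1.3  6.7  2.2] w -0.0 yawerr 0.007
```

>>> move_arm:
  deltas:
    - [255, -0.0023, 0, -0.0039, 0]
    - [255, -0.0048, 0, -0.0077, 0]
    - [255, -0.0075, 0, -0.0114, 0]
    - [255, -0.0103, 0, -0.0149, 0]
    - [255, -0.0132, 0, -0.0183, 0]

```text
t: 5.03
ee_pos: [484.2, 249.0, 159.9]
orientation: [-1.937, -2.472, -0.003]
ft_force: [-3.4, 6.0, 3.9]
width: 0.4
```

Run:
```python
from h import *
st()
m=model(502.5,176,.235,.8)
for c in("top","side"):
    overlay(c,m,f"pics/{c}4.png",8,40)
a=cv2.imread("pics/top4.png");b=cv2.imread("pics/side4.png")
cv2.imwrite("pics/o4.png",cv2.resize(np.hstack([a,b]),(800,400)))
```

```text
t 5.03 mk [ -0.8  75.3 159.9] F mk [-1.9  6.7  3.9] w 0.4 yawerr 0.007
```

View pics/o4.png

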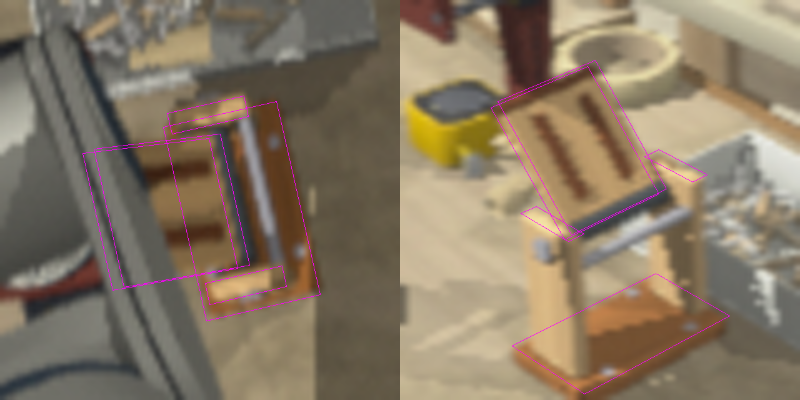

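>>> move_arm:
  deltas:
    - [255, -0.0031, 0, -0.0036, 0]
    - [255, -0.0064, 0, -0.007, 0]
    - [255, -0.0098, 0, -0.0102, 0]
    - [255, -0.0133, 0, -0.0132, 0]
    - [255, -0.0169, 0, -0.0157, 0]

```text
t: 5.55
ee_pos: [488.7, 231.0, 175.0]
orientation: [1.937, 2.473, -0.0]
ft_force: [0.0, 2.0, 1.9]
width: 0.0
```

```bash
python3 -c "
from h import *
st()"
```

```text
t 5.55 mk [ -0.7  56.7 175. ] F mk [0.5 2.  1.9] w 0.0 yawerr 0.007
```

>>> move_arm:
  deltas:
    - [255, -0.0037, 0, -0.0024, 0]
    - [255, -0.0076, 0, -0.0046, 0]
    - [255, -0.0115, 0, -0.0066, 0]
    - [255, -0.0155, 0, -0.0084, 0]
    - [255, -0.0196, 0, -0.0095, 0]

```text
t: 5.97
ee_pos: [493.0, 211.8, 184.3]
orientation: [-1.937, -2.473, 0.001]
ft_force: [-1.1, 1.3, 1.0]
width: 0.4
```

```bash
python3 -c "
from h import *
st()"
```

```text
t 5.97 mk [ -0.9  37.1 184.3] F mk [-0.8  1.5  1. ] w 0.4 yawerr 0.007
```

Light forces (1.5 N), on track at θ≈1.3. Continuing over the top.

>>> move_arm:
  deltas:
    - [255, -0.0041, 0, -0.0014, 0]
    - [255, -0.0083, 0, -0.0026, 0]
    - [255, -0.0125, 0, -0.0035, 0]
    - [255, -0.0167, 0, -0.0043, 0]
    - [255, -0.021, 0, -0.0049, 0]

```text
t: 6.38
ee_pos: [498.2, 191.6, 189.2]
orientation: [-1.937, -2.473, 0.0]
ft_force: [-0.0, 0.1, -1.4]
width: 0.6
```

Run:
```python
from h import *
st()
m=model(502.5,176,.235,1.55)
for c in("top","side"):
    overlay(c,m,f"pics/{c}5.png",8,40)
a=cv2.imread("pics/top5.png");b=cv2.imread("pics/side5.png")
cv2.imwrite("pics/o5.png",cv2.resize(np.hstack([a,b]),(800,400)))
```

```text
t 6.38 mk [ -0.6  16.1 189.2] F mk [-0.   0.1 -1.4] w 0.6 yawerr 0.007
```

View pics/o5.png

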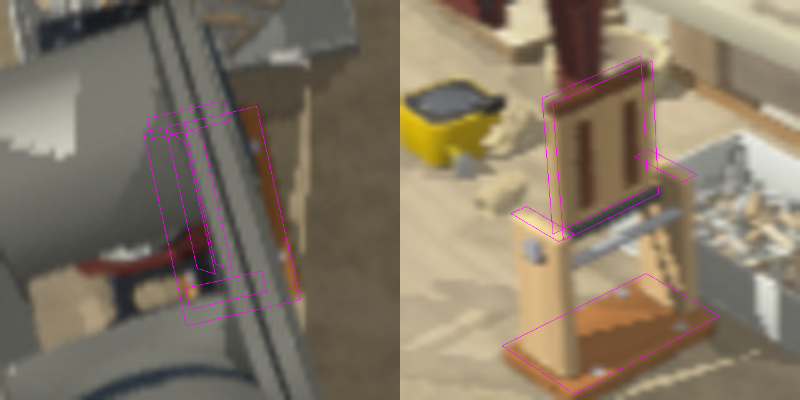

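Paddle upright (edge at px ~(600,85) in the right crop), matching the model. Continuing down the right side.

>>> move_arm:
  deltas:
    - [255, -0.0045, 0, -0.0002, 0]
    - [255, -0.0087, 0, -0.0002, 0]
    - [255, -0.0125, 0, -0.0001, 0]
    - [255, -0.0162, 0, 0.0003, 0]
    - [255, -0.0199, 0, 0.0009, 0]

```text
t: 6.9
ee_pos: [503.1, 172.4, 188.3]
orientation: [1.937, 2.473, 0.0]
ft_force: [-0.2, -0.4, -0.2]
width: 0.3
```

```bash
python3 -c "
from h import *
st()"
```

```text
t 6.9 mk [ -0.3  -3.7 188.3] F mk [-0.3 -0.3 -0.2] w 0.3 yawerr 0.007
```

>>> move_arm:
  deltas:
    - [255, -0.0037, 0, 0.0007, 0]
    - [255, -0.0073, 0, 0.0017, 0]
    - [255, -0.0109, 0, 0.0028, 0]
    - [255, -0.0144, 0, 0.0041, 0]
    - [255, -0.0179, 0, 0.0056, 0]

```text
t: 7.32
ee_pos: [507.4, 155.0, 182.6]
orientation: [1.937, 2.473, 0.0]
ft_force: [-0.4, 0.9, 1.4]
width: 0.5
```

```bash
python3 -c "
from h import *
st()"
```

```text
t 7.32 mk [ -0.2 -21.6 182.6] F mk [-0.2  1.   1.4] w 0.5 yawerr 0.007
```

>>> move_arm:
  deltas:
    - [255, -0.0034, 0, 0.0016, 0]
    - [255, -0.0067, 0, 0.0034, 0]
    - [255, -0.0099, 0, 0.0054, 0]
    - [255, -0.013, 0, 0.0075, 0]
    - [255, -0.016, 0, 0.0098, 0]

```text
t: 7.73
ee_pos: [511.2, 139.5, 172.7]
orientation: [1.937, 2.473, -0.0]
ft_force: [0.3, 0.4, 0.8]
width: 0.7
```

Run:
```python
from h import *
st()
m=model(502.5,176,.235,2.3)
for c in("top","side"):
    overlay(c,m,f"pics/{c}6.png",8,40)
a=cv2.imread("pics/top6.png");b=cv2.imread("pics/side6.png")
cv2.imwrite("pics/o6.png",cv2.resize(np.hstack([a,b]),(800,400)))
```

```text
t 7.73 mk [-1.000e-01 -3.760e+01  1.727e+02] F mk [0.4 0.4 0.8] w 0.7 yawerr 0.007
```

View pics/o6.png

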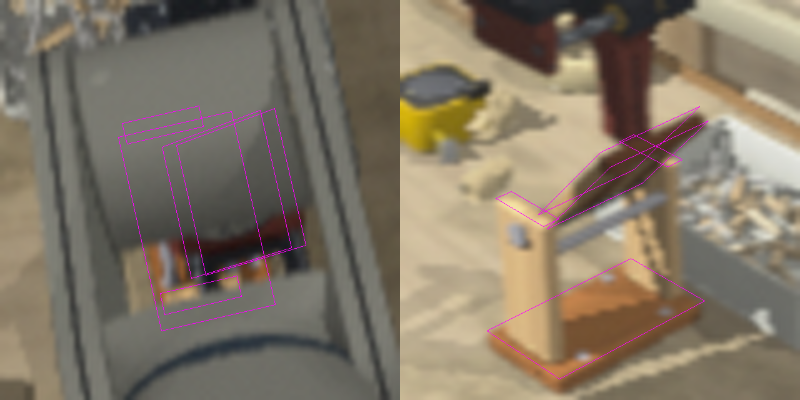

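Following down fine, paddle at about 2.3–2.35 and leaning right under the tip. Next is the final descent.

>>> move_arm:
  deltas:
    - [255, -0.0029, 0, 0.0024, 0]
    - [255, -0.0056, 0, 0.005, 0]
    - [255, -0.0082, 0, 0.0077, 0]
    - [255, -0.0107, 0, 0.0105, 0]
    - [255, -0.013, 0, 0.0134, 0]

```text
t: 8.25
ee_pos: [514.2, 126.9, 159.2]
orientation: [-1.937, -2.473, 0.0]
ft_force: [-0.4, 0.5, 0.6]
width: 1.0
```

>>> move_arm:
  deltas:
    - [255, -0.0022, 0, 0.0031, 0]
    - [255, -0.0042, 0, 0.0062, 0]
    - [255, -0.0061, 0, 0.0095, 0]
    - [255, -0.0078, 0, 0.0128, 0]
    - [255, -0.0093, 0, 0.0163, 0]

```text
t: 8.67
ee_pos: [516.5, 117.9, 142.8]
orientation: [1.937, 2.473, -0.0]
ft_force: [-0.7, -0.6, 0.0]
width: 0.1
```

>>> move_arm:
  deltas:
    - [255, -0.0014, 0, 0.0035, 0]
    - [255, -0.0025, 0, 0.0071, 0]
    - [255, -0.0035, 0, 0.0107, 0]
    - [255, -0.0044, 0, 0.0143, 0]
    - [255, -0.005, 0, 0.018, 0]

```text
t: 9.08
ee_pos: [517.6, 113.2, 124.8]
orientation: [-1.937, -2.473, 0.0]
ft_force: [0.4, 0.3, 0.1]
width: 0.5
```

Run:
```python
from h import *
st()
m=model(502.5,176,.235,3.05)
overlay("side",m,f"pics/side7.png",8,40)
```

```text
t 9.08 mk [ 1.000e-01 -6.460e+01  1.248e+02] F mk [0.4 0.2 0.1] w 0.5 yawerr 0.007
```

View pics/side7.png

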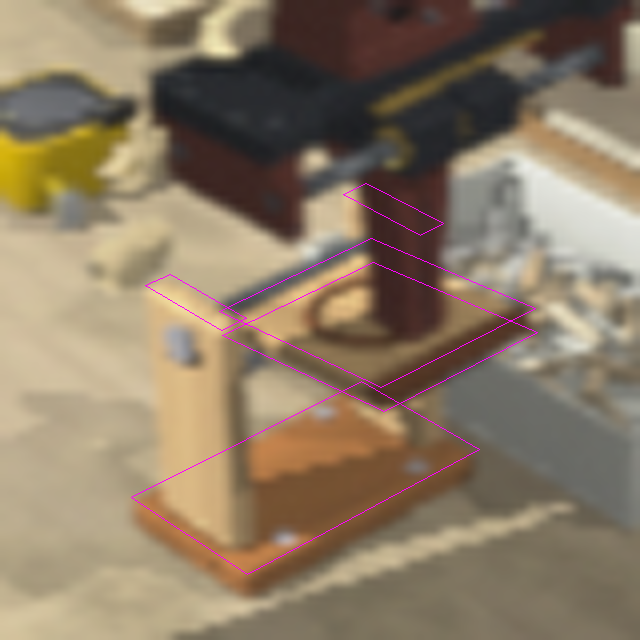

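Ring face is up and almost level. Next I press down slowly.

>>> move_arm:
  deltas:
    - [255, 0, 0, 0.002, 0]
    - [255, 0, 0, 0.004, 0]
    - [255, 0, 0, 0.005, 0]
    - [255, 0, 0, 0.006, 0]

```text
t: 9.47
ee_pos: [517.7, 113.3, 119.2]
orientation: [1.937, 2.473, 0.0]
ft_force: [-1.0, -1.1, 9.2]
width: 0.7
```

>>> move_arm:
  deltas:
    - [255, 0, 0, 0.0005, 0]
    - [255, 0, 0, 0.001, 0]

```text
t: 9.63
ee_pos: [517.8, 113.3, 119.1]
orientation: [1.937, 2.473, 0.0]
ft_force: [-4.3, -1.5, 15.3]
width: 0.2
```

Firm stop at tip z=105 (15 N), so the paddle is level. I'll lift straight off, then move clear to look.

>>> move_arm:
  deltas:
    - [255, 0, 0, -0.003, 0]
    - [255, 0, 0, -0.01, 0]
    - [255, 0, 0, -0.03, 0]
    - [255, 0, 0, -0.06, 0]
    - [255, 0, 0, -0.09, 0]

```text
t: 10.05
ee_pos: [516.9, 113.2, 208.9]
orientation: [-1.936, -2.472, 0.002]
ft_force: [-0.4, 0.0, 0.3]
width: 0.3
```

>>> move_arm:
  deltas:
    - [255, 0.02, 0, -0.03, 0]
    - [255, 0.05, 0, -0.04, 0]
    - [255, 0.085, 0, -0.04, 0]
    - [255, 0.12, 0, -0.04, 0]
    - [255, 0.155, 0, -0.04, 0]

```text
t: 10.47
ee_pos: [480.1, 265.2, 249.3]
orientation: [1.938, 2.472, 0.002]
ft_force: [0.2, 0.3, -0.8]
width: 0.5
```

>>> move_arm:
  deltas:
    - [255, 0.035, 0, 0, 0]
    - [255, 0.07, 0, 0, 0]
    - [255, 0.1, 0, 0, 0]
    - [255, 0.12, 0, 0, 0]
    - [255, 0.12, 0, 0, 0]

```text
t: 10.88
ee_pos: [450.7, 383.7, 248.6]
orientation: [-1.933, -2.476, -0.002]
ft_force: [-0.2, 0.1, -1.8]
width: 0.3
```

Run:
```python
from h import *
st()
m=model(502.5,176,.235,3.14)
for c in("top","side"):
    overlay(c,m,f"pics/{c}8.png",8,40)
    cv2.imwrite(f"pics/{c}9.png",get_image(c))
    for n in("tray_paddle_edge","parts_tray","case_paddle_edge","tape_measure"):print(c,n,[(np.round(d["location"]).tolist(),round(d["conf"],2)) for d in place_of(c,n)])
a=cv2.imread("pics/top8.png");b=cv2.imread("pics/side8.png")
cv2.imwrite("pics/o8.png",cv2.resize(np.hstack([a,b]),(800,400)))
```

```text
t 10.88 mk [ -2.  214.1 248.6] F mk [-0.1  0.1 -1.8] w 0.3 yawerr 0.01
top tray_paddle_edge [([520.0, 92.0, 101.0], 0.63)]
top parts_tray [([642.0, 203.0, 2.0], 0.72)]
top case_paddle_edge [([541.0, -84.0, 116.0], 0.85)]
top tape_measure [([526.0, 463.0, -1.0], 0.63)]
side tray_paddle_edge [([682.0, -184.0, 1.0], 0.69)]
side parts_tray [([640.0, 203.0, 0.0], 0.65)]
side case_paddle_edge [([534.0, -90.0, 120.0], 0.89)]
side tape_measure [([525.0, 459.0, -2.0], 0.56)]
```

View pics/o8.png

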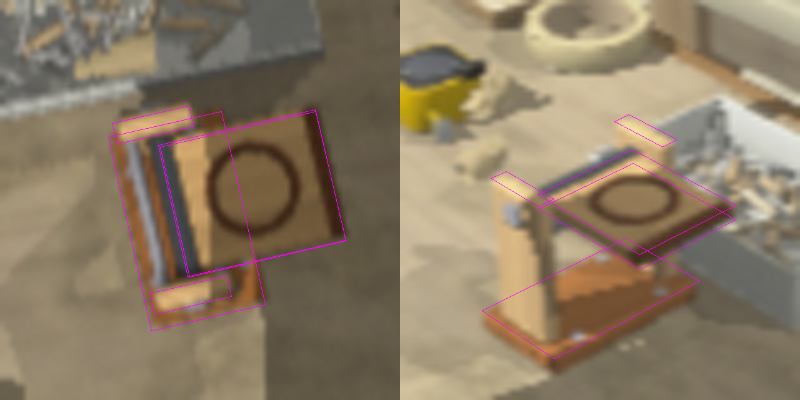

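View pics/side9.png

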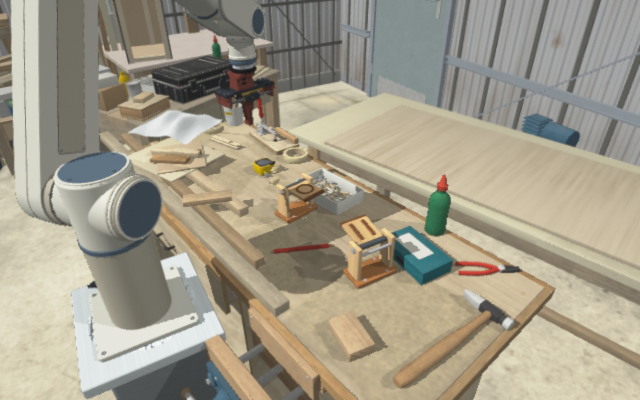

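The paddle is level on the right with its ring up, matching the θ=3.14 overlay in both views. The other things are where they were and the arm is clear, so I'm handing in.

```bash
python3 -c "
from workcell import *
print(close_job())"
```

```text
the job is handed in; nothing more can be done
None
```

The tray marker is turned over: its paddle lies level on the right with the ring face up, and the job was handed in with the arm clear of everything.

- **How it went:** I pushed the paddle up by its free edge with the closed fingertips and took it over the pivot. I then pressed it down to its stop, reached with the fingertips at z ≈ 105 mm. Force was at most about 7 N while pushing and about 15 N at the final press. The arm was clear at about 11 s.
- **Last checks:** The level, ring-up model overlay matched the paddle in the top view. In the side view it matched apart from a shift of a few mm that the base shows too. The top camera put the free edge at (520, 92, 101) mm.
- **Other things:** The tray, the other marker's paddle and the tape measure were detected within about 6 mm of their starting positions, which is about the detection error. I checked the drill bit case and pine block only by eye, in the last side picture, and they looked unmoved.
- **Disagreed:** The side camera's last detection of the paddle edge, (682, -184, 1), was wrong: that is where the drill bit case stands, and the same false hit also appeared at the start. I ignored it.

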